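# Hang the brass-blank pail on the press-side hanger

## Robot

A 7-joint arm with a two-finger parallel gripper is mounted at the origin on the work surface. World frame = base frame: x ahead of the robot, y to its left, z up, the work surface at z = 0. Lengths are in m, angles in rad, forces in N, time in s.
With the tool pointing down it reaches from about 0.35 to 0.9 m from the base axis. Payload 19.9 kg.
Tool frame: the origin (TCP) lies at the very end of the fingers, on their centre line; the grasp point (between the pads) lies 19 mm behind it; z points along the fingers, y is the line along which they close (so a half turn about z gives the same grasp; the last joint's range is limited). The gripper opens to 94 mm and grips with 3 to 60 N. Pads are 16 mm wide; open, the fingers measure 119 mm over their backs; the gripper's body (75 mm by 177 mm) begins 78 mm behind the grasp point.
Start: joints at [1.292, 0.417, -0.01, 1.614, 0.005, 1.111, -0.053], TCP at [0.147, -0.608, 0.205] pointing down, gripper open.
Joint ranges: [-2.81, 2.81], [-0.39, 2.02], [-1.27, 1.25], [0.06, 2.57], [-1.19, 4.33], [0.19, 2], [-2.82, 2.82]. Speed limits (rad/s): [1.89, 1.89, 2.39, 2.39, 3.01, 3.01, 3.01].

## Interface

Orientations are given as a unit quaternion [x, y, z, w].
In Python, from rig import telemetry, eyes, order, spotter gives the robot as it stands.
- The arm moves only by the tool servo_tool, never from a script. Its argument "commands" is a list of rows, each a list of 6 numbers: the shift along the tool's x, y, z in cm, then the turn, a rotation vector about the tool's x, y, z in rad. A call has exactly 5 rows; each row shifts and turns the commanded pose from where the row before left it, along the tool's axes as they then stand; what a row does not reach is not made up. A row lasts 1/12 s, in which the tool goes at most 41.7 mm and 7.16 degrees, less where a joint would pass 70% of its speed; a pose out of reach is approached as far as the arm can. A call with a gripper value outside its range is refused whole. "claw" is the opening, from 0 (shut) to 1 (fully open), set as the call begins (left out, the last holds). The fingers move at their own pace and stop on an object; the grip force is fixed at half the most. Time passes only in rows, so rows that do not move let the fingers close, or fill a call up. It gives the time, the measured TCP pose, the force, the opening and the grip force at its end, in the units of the state.
- telemetry.sense(): the state, without advancing time (a new reading comes with each control period).
- eyes.read_camera(name): name is "scene" or "top" or "wrist"; returns the picture (400x640x3 uint8, red, green, blue); there is no depth.
- eyes.get_calibration(name): a dict with "mtx" (3x3 intrinsics, pixels), "world_from_camera" (4x4, takes a point from camera to world coordinates). Camera axes: x right, y down, z forward; pixel columns grow to the right and rows downward; lengths in m; the calibration is good to about 2 mm. The wrist camera is an equidistant fisheye: a pixel r from the principal point sees the ray r / f radians off the axis. A picture is of the moment at which its call begins: read the wrist's pose just before it. get_calibration takes no time and is no camera call; for the wrist camera it gives the pose at the moment of the call.
- order.close_job(): hands the job in; it is judged then, once.
Trained networks look in the newest picture that a camera, given by its name, has taken for a name from the list of things; names that differ only in an ending like _2 or _b are one class to them, and where a whole thing is asked for, a point or a joint stands for the part that bears it (a point fixed in the world has none). Each returns a list of dicts, best first, with "score" (0 to 1); they miss things now and then, are a little off and sometimes report something else, mostly with a low value. They report only what shows in the picture. A call takes as long as a camera call. They do not tell look-alikes from the thing itself.
- spotter.recognise(camera, label): "position" ([x, y, z] in m, in world coordinates, good to about 4 mm: the middle of the surface that is visible of it).
The state is a dict: "t": time; "joint_positions": joint angles; "joint_velocities": joint speeds; "joint_efforts": joint torques, N m; "tcp_pos": TCP position; "orientation": TCP orientation; "wrist_force": force on the tool from outside, world axes, zero at the start; "ft_torque": the same for the moment, N m; "gripper_width": finger opening in m; "gripper_force": force on a finger pad.
Only numpy, scipy, OpenCV 4.12 (cv2) and the standard library are available. Lean on these libraries where they do the work, as an engineer would, in place of code of your own. Each camera call takes 0.05 s, during which the arm holds its last target. There are 200 camera calls.

## Task

Swing the pail's flat-lying bail up until it stands upright while the pail still stands on the bench, then carry the pail by its bail to the twin-pronged hanger and lower it gently, without dropping it, so that the bail rests in the dips of both prongs and the pail hangs free and still. Keep the pail roughly level all the way, and leave the foil spool, the wooden box and the wrench where they are.

Things in the scene. Friction and masses are not known exactly. Their poses are not given: they have to be found in the camera images.
- pail: Small open round steel pail with brass blanks in it, 90 mm across the rim, 80 mm across the foot, 80 mm tall, wall 3 mm, 0.45 to 0.75 kg, loose. Origin: centre of the underside; z up. Its swing bail lies out flat on the pail's -x side; the pail starts at a yaw of 1.2 to 2.0, so that side looks to the robot's right (world -y), more or less.
- bail_hinge (a point): Middle of the bail's hinge line: on the pail's axis, 72 mm above its underside (8 mm below the rim). The line is parallel to the pail's y axis; the bail turns in ears 53 mm either side.
- bail (a joint): Angle of the bail, a U of 7 mm steel wire (two straight arms 82 mm long, 106 mm apart, and a cross bar): 0 = lying flat (level, end stop), 1.57 = upright over the pail, 3.14 = flat on the other side. Starts at 0 to 0.15. Stiff by friction (0.03 N m): it stays where it is left; lifting it at the bar takes about 0.7 N.
- bail_mid (a point): Middle of the bail's cross bar, on its axis, 82 mm from the hinge line. The bar is parallel to the pail's y; its middle 40 mm has a black sleeve of 12 mm diameter, the rest is bare 7 mm wire. Flat: 72 mm above the bench, 32 mm free between sleeve and pail wall. Upright: 154 mm above the pail's underside, 74 mm above the rim.
- hanger: Fixed twin hook: green base 175 x 110 x 12 mm; 24 mm column, 227 mm tall, 95 mm behind the hook seat (+x); on it a dark cross block 34 x 92 x 26 mm centred 215 mm up; from it two parallel 8 mm steel prongs, centres 70 mm apart, point to -x (towards the robot at yaw 0), from where the bail comes on. Origin: on the bench right below the hook seat; z up.
- hook_seat (a point): Where the middle of the bar belongs when hung: midway between the prongs, 205 mm above the bench, bar parallel to the hanger's y, a prong under the bare wire each side of the sleeve. Axes as the hanger. Each prong dips here (underside 193 mm up). A bar lowered within 12 mm fore or aft of here slides into the dips.
- prong_tip (a point): Midway between the upturned tips of the prongs, at the end of their axes: 22 mm in front (-x) of the seat; the tips' tops are 221 mm above the bench. 30 mm behind the seat the prongs are again this high and run level to the cross block, whose front is 78 mm behind the seat.
- spool: Bystander: foil spool standing on end, black flanges 68 mm across, 52 mm tall with its spindle, loose. Origin: centre of the underside.
- type_box: Bystander: closed wooden box 100 x 150 x 45 mm, loose. Origin: centre of the underside.
- wrench: Bystander: steel wrench lying flat on the bench, about 180 mm long, along its x axis, loose. Origin: under its middle.
There are look-alikes about, which are no part of the job. Of the things like the hanger, leave any that is orange, pink or purple; of the rest the larger one is meant.

How it is judged:
By the outcome, as a careful person would: the job done as asked, in the order asked, and still so for the second after the job is handed in, with the robot touching nothing.
It also fails if it takes over 64 s, if anything falls off the work surface, if the arm or the gripper's body presses on something with over 40 N, if the wrist force passes 120 N, or if a joint passes its speed limit or range.

## Working session

There is one attempt and no reset: what is moved stays moved. The work goes in short steps, Python scripts to look and compute and a tool call to move; the robot and the scene stay as the last step left them, time stands still between calls to the robot, and variables do not carry over. Pictures are saved under pics/ and viewed, at most 12 in all, crops included, and the job is handed in when it is done.

Besides the shell and the picture viewer there is one more tool, called after ">>>" in YAML: its name, and indented under it one key for each argument. servo_tool: Moves the arm, as the interface text tells. Its arguments: {"type":"object","properties":{"commands":{"type":"array"},"claw":{"type":"number"}},"required":["commands"]}

```bash
mkdir -p pics; ls; python3 - <<'E'
from rig import telemetry, eyes, order, spotter
import cv2,numpy as np
s=telemetry.sense(); print(s['t'],s['tcp_pos'],s['orientation'],s['gripper_width'])
a=eyes.read_camera('scene')
for l in ['pail','bail','bail_mid','hanger','spool','type_box','wrench']:
    print('scene',l,[(np.round(d['position'],3).tolist(),round(d['score'],2)) for d in spotter.recognise('scene',l)])
b=eyes.read_camera('top')
for l in ['pail','bail','hanger']:
    print('top',l,[(np.round(d['position'],3).tolist(),round(d['score'],2)) for d in spotter.recognise('top',l)])
cv2.imwrite('pics/a.png',a[...,::-1]); cv2.imwrite('pics/b.png',b[...,::-1])
for c in ['scene','top','wrist']:
    k=eyes.get_calibration(c); print(c,np.round(k['mtx'],1).tolist(),np.round(k['world_from_camera'],3).tolist())
E
```

```text
pics
0.0 [ 0.14653287 -0.60717007  0.20482533] [ 9.92994623e-01  1.18157850e-01 -1.27405786e-04 -6.20712773e-04] 0.09425518534379121
scene pail [([0.53, 0.223, 0.06], 0.66)]
scene bail [([0.526, 0.162, 0.077], 0.68)]
scene bail_mid [([0.527, 0.161, 0.078], 0.58), ([0.679, 0.002, 0.041], 0.5)]
scene hanger [([0.29, -0.316, 0.004], 0.83), ([0.372, 0.14, 0.011], 0.74), ([0.558, -0.287, 0.011], 0.69), ([0.766, -0.396, 0.01], 0.68), ([0.665, -0.128, 0.005], 0.67)]
scene spool [([0.678, 0.003, 0.04], 0.88), ([0.553, -0.288, 0.012], 0.41)]
scene type_box [([0.545, 0.465, 0.046], 0.75)]
scene wrench [([0.529, 0.162, 0.08], 0.58)]
top pail [([0.541, 0.221, 0.041], 0.59)]
top bail [([0.515, 0.157, 0.078], 0.53), ([0.523, -0.277, 0.01], 0.27)]
top hanger [([0.736, -0.391, 0.013], 0.93), ([0.259, -0.303, 0.008], 0.89), ([0.651, -0.13, 0.009], 0.8), ([0.526, -0.276, 0.008], 0.59), ([0.325, 0.156, 0.012], 0.59)]
scene [[485.8, 0.0, 318.0], [0.0, 485.8, 196.7], [0.0, 0.0, 1.0]] [[0.577, 0.645, -0.501, 1.337], [0.817, -0.45, 0.361, -0.626], [0.007, -0.617, -0.787, 1.491], [0.0, 0.0, 0.0, 1.0]]
top [[440.4, 0.0, 328.3], [0.0, 440.4, 204.6], [0.0, 0.0, 1.0]] [[0.02, -0.995, 0.099, 0.313], [-1.0, -0.021, -0.003, 0.014], [0.005, -0.099, -0.995, 1.663], [0.0, 0.0, 0.0, 1.0]]
wrist [[309.7, 0.0, 322.5], [0.0, 309.7, 200.3], [0.0, 0.0, 1.0]] [[0.235, -0.945, -0.225, 0.211], [-0.972, -0.229, -0.054, -0.591], [-0.001, 0.232, -0.973, 0.384], [0.0, 0.0, 0.0, 1.0]]
```

View pics/a.png

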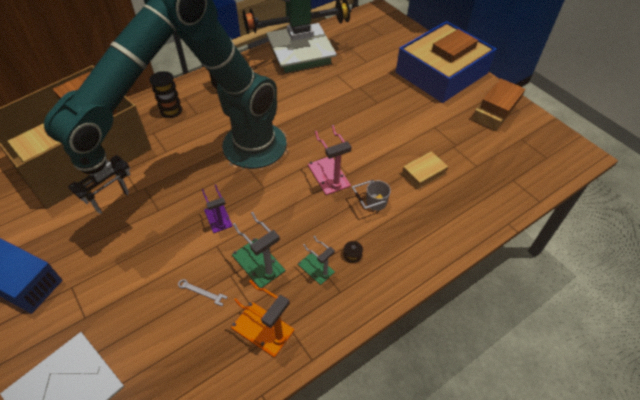

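View pics/b.png

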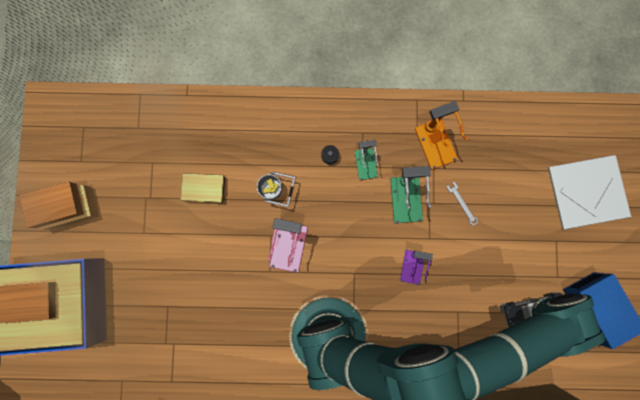

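>>> servo_tool:
  commands:
    - [2.3,-1.85,-1.6,0,0,0]
    - [2.3,-1.85,-1.6,0,0,0]
    - [2.3,-1.85,-1.6,0,0,0]
    - [2.3,-1.85,-1.6,0,0,0]
    - [2.3,-1.85,-1.6,0,0,0]

```text
t: 1.02
tcp_pos: [0.2373, -0.4894, 0.2862]
orientation: [0.993, 0.118, -0.0, 0.0]
wrist_force: [0.9, -0.5, -0.1]
gripper_width: 0.0937
gripper_force: 0.0
```

>>> servo_tool:
  commands:
    - [2.3,-1.85,-1.3,0,0,0]
    - [2.3,-1.85,-1.3,0,0,0]
    - [2.3,-1.85,-1.3,0,0,0]
    - [2.3,-1.85,-1.3,0,0,0]
    - [2.3,-1.85,-1.3,0,0,0]

```text
t: 1.43
tcp_pos: [0.3274, -0.3724, 0.3513]
orientation: [0.993, 0.118, 0.0, 0.0]
wrist_force: [0.9, -0.4, 0.5]
gripper_width: 0.0941
gripper_force: 0.0
```

>>> servo_tool:
  commands:
    - [2.3,-1.85,-1.3,0,0,0]
    - [2.3,-1.85,-1.3,0,0,0]
    - [2.3,-1.85,-1.3,0,0,0]
    - [2.3,-1.85,-1.3,0,0,0]
    - [0,0,0,0,0,0]

```text
t: 1.85
tcp_pos: [0.4025, -0.2759, 0.405]
orientation: [0.993, 0.121, 0.002, 0.001]
wrist_force: [0.3, 0.7, -0.2]
gripper_width: 0.0941
gripper_force: 0.0
```

```bash
cat > h.py <<'E'
from rig import telemetry, eyes, order, spotter
import cv2,numpy as np
from scipy.spatial.transform import Rotation as R
def snap(cam,name):
    k=eyes.get_calibration(cam); im=eyes.read_camera(cam)
    cv2.imwrite(f'pics/{name}.png',im[...,::-1]); np.savez(f'pics/{name}.npz',K=k['mtx'],T=k['world_from_camera'])
    return im
def ray(name,uv,fish):
    d=np.load(f'pics/{name}.npz');K,T=d['K'],d['T']
    x,y=(uv[0]-K[0,2])/K[0,0],(uv[1]-K[1,2])/K[1,1]
    if fish:
        r=np.hypot(x,y); v=np.array([x/r*np.sin(r),y/r*np.sin(r),np.cos(r)])
    else: v=np.array([x,y,1]);v/=np.linalg.norm(v)
    return T[:3,3],T[:3,:3]@v
def onz(name,uv,z,fish=True):
    o,v=ray(name,uv,fish); return o+v*(z-o[2])/v[2]
def proj(name,p,fish=True):
    d=np.load(f'pics/{name}.npz');K,T=d['K'],d['T']
    q=T[:3,:3].T@(np.asarray(p)-T[:3,3]); r=np.hypot(q[0],q[1])
    s=np.arctan2(r,q[2])/r if fish else 1/q[2]
    return np.array([K[0,0]*q[0]*s+K[0,2],K[1,1]*q[1]*s+K[1,2]])
def tri(a):
    A=np.zeros((3,3));b=np.zeros(3)
    for o,v in a:
        P=np.eye(3)-np.outer(v,v);A+=P;b+=P@o
    return np.linalg.solve(A,b)
E
python3 - <<'E'
from h import *
snap('wrist','w1')
print(telemetry.sense()['tcp_pos'],telemetry.sense()['joint_positions'])
for l in ['hook_seat','prong_tip','hanger']: print(l,[(np.round(d['position'],3).tolist(),round(d['score'],2)) for d in spotter.recognise('wrist',l)])
E
```

```text
[ 0.40067861 -0.27821957  0.4037073 ] [ 0.82662308  0.04810395 -0.29460795  1.63718812  0.01395926  1.45614864
 -0.7987723 ]
hook_seat [([0.7, -0.405, 0.011], 0.97), ([0.534, -0.287, 0.015], 0.78), ([0.353, 0.139, 0.016], 0.77), ([0.633, -0.138, 0.01], 0.7), ([0.288, -0.311, 0.004], 0.55)]
prong_tip [([0.352, 0.137, 0.009], 0.87), ([0.537, -0.287, 0.016], 0.86), ([0.635, -0.135, 0.013], 0.81), ([0.29, -0.308, 0.011], 0.57)]
hanger [([0.536, -0.288, 0.015], 0.95), ([0.635, -0.134, 0.009], 0.88), ([0.354, 0.136, 0.012], 0.68), ([0.7, -0.401, 0.012], 0.64), ([0.291, -0.306, 0.009], 0.64)]
```

View pics/w1.png

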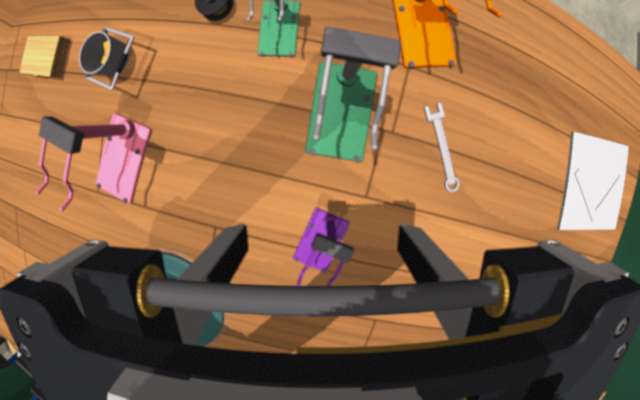

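```bash
python3 - <<'E'
import cv2,numpy as np
a=cv2.imread('pics/w1.png')
h=cv2.resize(a[15:175,290:420],None,fx=3.75,fy=3.75,interpolation=cv2.INTER_CUBIC)  # 488x600
p=cv2.resize(a[20:100,70:145],None,fx=4,fy=4,interpolation=cv2.INTER_CUBIC) #300x320
o=np.zeros((600,800,3),np.uint8);o[:,:488]=h;o[:320,495:795]=p
cv2.imwrite('pics/w1c.png',o)
E
```

```text
(no output)
```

View pics/w1c.png

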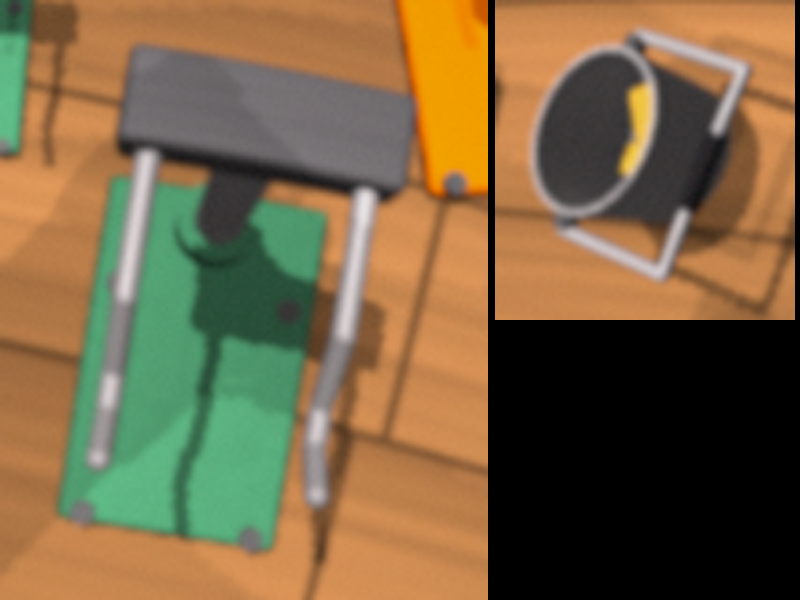

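```bash
python3 - <<'E'
from h import *
from scipy.optimize import least_squares
c=lambda u,v:np.array([u/3.75+290,v/3.75+15])
p=lambda u,v:np.array([(u-495)/4+70,v/4+20])
obs=[((-.022,.035,.218),c(98,462)),((-.022,-.035,.218),c(318,500)),
((.112,.046,.228),c(137,48)),((.112,-.046,.228),c(412,96)),((.078,.046,.228),c(123,138)),((.078,-.046,.228),c(400,185))]
def pt(q,P): return np.array([q[0],q[1],0])+R.from_euler('z',q[2]).apply(P)
f=lambda q:np.concatenate([proj('w1',pt(q,P))-u for P,u in obs])
r=least_squares(f,[.5,-.28,0]);print('hanger',r.x.round(4));print(r.fun.reshape(-1,2).round(1).tolist())
print('tips',[onz('w1',u,.218).round(4).tolist() for P,u in obs[:2]],[onz('w1',u,.228).round(4).tolist() for P,u in obs[2:]])
print('base',[onz('w1',c(*u),.012).round(4).tolist() for u in [(113,180),(327,212),(271,549),(60,514)]])
# pail: params x,y,yaw,bail angle
def bp(q,a):
    # a: (r along bail, y)
    return pt(q,(-a[0]*np.cos(q[3]),a[1],.072+a[0]*np.sin(q[3])))
ob=[((.082,0),p(704,171)),((.082,-.053),p(663,273)),((.082,.053),p(745,68)),((0,-.053),p(565,222)),((0,.053),p(637,42))]
best=None
for fl in (1,-1):
    g=lambda q:np.concatenate([proj('w1',bp(q,(a[0],fl*a[1])))-u for a,u in ob])
    r=least_squares(g,[.53,.22,1.5,.07]);print('pail',fl,r.x.round(4),r.cost,r.fun.reshape(-1,2).round(1).tolist())
E
```

```text
hanger [ 0.4793 -0.288   0.0931]
[[0.5, 0.0], [0.1, -0.7], [-2.0, -2.1], [2.3, -0.5], [-2.7, 0.8], [1.9, 2.3]]
tips [[0.4541, -0.2547, 0.218], [0.4599, -0.325, 0.218]] [[0.5845, -0.2347, 0.228], [0.5935, -0.3209, 0.228], [0.5544, -0.2377, 0.228], [0.5633, -0.3237, 0.228]]
base [[0.5854, -0.2256, 0.012], [0.5974, -0.331, 0.012], [0.4265, -0.3459, 0.012], [0.4178, -0.2404, 0.012]]
pail 1 [ 0.5333  0.2277  4.4833 -1.7999] 19.945749884397596 [[0.2, -0.8], [1.6, -4.2], [-0.4, 3.0], [-1.5, 2.6], [0.1, -0.8]]
pail -1 [0.5356 0.2267 1.3674 0.0174] 3.900244475113897 [[-0.4, -0.1], [0.2, 0.2], [0.1, 0.1], [-0.6, 1.7], [0.4, -2.0]]
```

```bash
cat >> h.py <<'E'
def ori(yaw,tilt):
    # tool x at heading yaw, z down, then turned by tilt about tool x
    return R.from_euler('z',yaw)*R.from_euler('x',np.pi)*R.from_euler('x',tilt)
def plan(way,start=None,dp=2):
    """way: list of (pos, Rotation, rows); prints calls of 5 rows"""
    if start is None:
        s=telemetry.sense(); start=(np.array(s['tcp_pos']),R.from_quat(s['orientation']))
    p,r=start; rows=[]
    for P,Q,n in way:
        p0,r0=p,r; dv=(r0.inv()*Q).as_rotvec()
        for i in range(1,n+1):
            pn=p0+(np.array(P)-p0)*i/n; rn=r0*R.from_rotvec(dv*i/n)
            d=r.inv().apply(pn-p)*100; w=(r.inv()*rn).as_rotvec()
            rows.append([round(float(x),2) for x in d]+[round(float(x),3) for x in w])
            # propagate rounded
            p=p+r.apply(np.array(rows[-1][:3])/100); r=r*R.from_rotvec(rows[-1][3:])
    while len(rows)%5: rows.append([0]*6)
    for i in range(0,len(rows),5): print(rows[i:i+5])
E
python3 - <<'E'
from h import *
Q=ori(-.204,.8)
print(Q.as_matrix()[:,2], (R.from_quat(telemetry.sense()['orientation']).inv()*Q).as_rotvec())
plan([((.45,-.0,.34),ori(-.1,.45),9),((.506,.083,.136),Q,6)])
E
```

```text
[ 0.14532773  0.70248104 -0.69670671] [0.78655232 0.17644264 0.41560435]
[[1.29, -2.9, 0.69, 0.049, 0.008, 0.037], [1.17, -2.91, 0.84, 0.05, 0.009, 0.036], [1.07, -2.9, 1.0, 0.05, 0.008, 0.037], [0.94, -2.89, 1.15, 0.049, 0.009, 0.037], [0.83, -2.86, 1.3, 0.05, 0.008, 0.036]]
[[0.72, -2.82, 1.44, 0.049, 0.009, 0.037], [0.6, -2.76, 1.59, 0.05, 0.008, 0.037], [0.48, -2.71, 1.73, 0.049, 0.009, 0.036], [0.37, -2.63, 1.87, 0.049, 0.008, 0.037], [0.79, 0.15, 3.7, 0.058, 0.01, 0.014]]
[[0.76, 0.36, 3.69, 0.059, 0.01, 0.014], [0.73, 0.56, 3.68, 0.058, 0.011, 0.014], [0.69, 0.77, 3.64, 0.058, 0.01, 0.014], [0.68, 0.97, 3.6, 0.059, 0.01, 0.014], [0.65, 1.17, 3.54, 0.058, 0.01, 0.015]]
```

>>> servo_tool:
  commands:
    - [1.29,-2.9,0.69,0.049,0.008,0.037]
    - [1.17,-2.91,0.84,0.05,0.009,0.036]
    - [1.07,-2.9,1.0,0.05,0.008,0.037]
    - [0.94,-2.89,1.15,0.049,0.009,0.037]
    - [0.83,-2.86,1.3,0.05,0.008,0.036]
  claw: 0.4

```text
t: 2.47
tcp_pos: [0.4272, -0.1237, 0.3673]
orientation: [0.992, 0.024, 0.006, -0.126]
wrist_force: [0.6, -0.1, -0.2]
gripper_width: 0.0639
gripper_force: 0.0
```

>>> servo_tool:
  commands:
    - [0.72,-2.82,1.44,0.049,0.009,0.037]
    - [0.6,-2.76,1.59,0.05,0.008,0.037]
    - [0.48,-2.71,1.73,0.049,0.009,0.036]
    - [0.37,-2.63,1.87,0.049,0.008,0.037]
    - [0.79,0.15,3.0,0.058,0.01,0.014]

```text
t: 2.88
tcp_pos: [0.4603, 0.0143, 0.3149]
orientation: [0.966, -0.056, 0.018, -0.251]
wrist_force: [2.2, -0.2, 0.5]
gripper_width: 0.0376
gripper_force: 0.0
```

>>> servo_tool:
  commands:
    - [0.76,0.36,3.5,0.059,0.01,0.014]
    - [0.73,0.56,3.5,0.058,0.011,0.014]
    - [0.69,0.77,3.5,0.058,0.01,0.014]
    - [0.68,0.97,2.5,0.059,0.01,0.014]
    - [0.65,1.17,1.5,0.058,0.01,0.015]

```text
t: 3.3
tcp_pos: [0.5013, 0.058, 0.1683]
orientation: [0.916, -0.094, 0.039, -0.388]
wrist_force: [0.1, -0.7, 0.1]
gripper_width: 0.0377
gripper_force: 0.0
```

>>> servo_tool:
  commands:
    - [0,0,0,0,0,0]
    - [0,0,0,0,0,0]
    - [0,0,0,0,0,0]
    - [0,0,0,0,0,0]
    - [0,0,0,0,0,0]

```text
t: 3.72
tcp_pos: [0.5024, 0.0575, 0.1721]
orientation: [0.917, -0.092, 0.041, -0.386]
wrist_force: [-0.2, -0.1, 0.1]
gripper_width: 0.0373
gripper_force: 0.0
```

```bash
python3 - <<'E'
from h import *
s=telemetry.sense();print(s['t'],s['tcp_pos'],s['joint_positions'])
a=snap('wrist','w2'); t=snap('top','t2')
print(R.from_quat(s['orientation']).as_matrix().round(3).tolist())
print([(np.round(d['position'],3).tolist(),round(d['score'],2)) for d in spotter.recognise('wrist','bail_mid')])
for n,P in dict(bar=(.519,.1464,.0735),pail=(.5356,.2267,.08)).items(): print(n,proj('w2',P))
E
```

```text
3.7167 [0.50240912 0.05748847 0.17205492] [ 0.71565359  0.39999669 -0.48242329  2.04943011 -0.78343077  0.95608212
 -0.97169217]
[[0.98, -0.138, 0.146], [-0.201, -0.685, 0.701], [0.003, -0.716, -0.698]]
[([0.532, 0.145, 0.079], 0.8)]
bar [329.77345733 194.59173141]
pail [277.4986514  184.92213088]
```

View pics/w2.png

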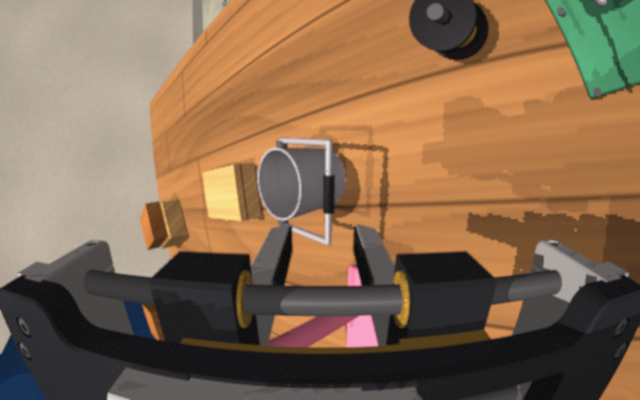

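```bash
python3 - <<'E'
from h import *
from scipy.optimize import least_squares
p=lambda u,v:np.array([(u-495)/4+70,v/4+20])
ob=[('w1',(.082,0),p(704,171)),('w1',(.082,.053),p(663,273)),('w1',(.082,-.053),p(745,68)),
('w2',(.082,0),(328.5,194.5)),('w2',(.082,-.053),(330,142.5)),('w2',(.082,.053),(328,242)),('w2',(0,-.053),(282,145)),('w2',(0,.053),(283,225))]
def bp(q,a): return np.array([q[0],q[1],0])+R.from_euler('z',q[2]).apply((-a[0]*np.cos(q[3]),a[1],.072+a[0]*np.sin(q[3])))
g=lambda q:np.concatenate([proj(n,bp(q,a))-u for n,a,u in ob])
r=least_squares(g,[.53,.22,1.4,.07]);print(r.x.round(4),r.fun.reshape(-1,2).round(1).tolist());q=r.x
bar=bp(q,(.082,0));print(bar)
Q=ori(q[2]-np.pi/2,.8);z=Q.as_matrix()[:,2]
plan([(bar+.019*z-.03*z,Q,7),(bar+.015*z,Q,3)])
E
```

```text
[0.5346 0.2288 1.3787 0.0056] [[-0.9, -0.0], [-0.0, 0.3], [-0.6, 0.1], [0.7, 0.1], [-0.9, 0.8], [1.1, 0.6], [-1.2, -3.2], [0.3, 1.1]]
[0.5189677  0.1483391  0.07245839]
[[-0.03, 0.09, 1.77, 0.0, -0.001, -0.001], [-0.02, 0.1, 1.78, 0.0, -0.001, -0.001], [-0.02, 0.09, 1.77, 0.001, -0.002, -0.001], [-0.02, 0.1, 1.77, -0.0, -0.001, -0.0], [-0.02, 0.09, 1.77, -0.0, -0.001, -0.001]]
[[-0.02, 0.1, 1.78, 0.0, -0.001, -0.001], [-0.01, 0.09, 1.77, 0.0, -0.002, -0.001], [-0.0, 0.0, 0.87, 0.0, 0.0, 0.0], [-0.0, 0.0, 0.86, 0.0, 0.0, 0.0], [-0.0, 0.0, 0.87, 0.0, 0.0, 0.0]]
```

>>> servo_tool:
  commands:
    - [-0.02,0.1,1.77,0,-0.001,-0.001]
    - [-0.02,0.1,1.77,0,-0.001,-0.001]
    - [-0.02,0.1,1.77,0,-0.001,-0.001]
    - [-0.02,0.1,1.77,0,-0.001,-0.001]
    - [-0.02,0.1,1.77,0,-0.001,-0.001]
  claw: 0.3

```text
t: 4.28
tcp_pos: [0.5131, 0.1171, 0.1051]
orientation: [0.917, -0.09, 0.038, -0.387]
wrist_force: [0.4, -0.1, -0.6]
gripper_width: 0.0281
gripper_force: 0.0
```

>>> servo_tool:
  commands:
    - [-0.02,0.1,1.77,0,-0.001,-0.001]
    - [-0.02,0.1,1.77,0,-0.001,-0.001]
    - [0,0,0.8,0,0,0]
    - [0,0,0.3,0,0,0]
    - [0,0,0,0,0,0]

```text
t: 4.7
tcp_pos: [0.5186, 0.1482, 0.0717]
orientation: [0.917, -0.089, 0.037, -0.388]
wrist_force: [0.8, -0.3, 0.1]
gripper_width: 0.0283
gripper_force: 0.0
```

```bash
python3 - <<'E'
from h import *
s=telemetry.sense();print(s['t'],s['tcp_pos'],s['wrist_force'])
a=snap('wrist','w3')
M=R.from_quat(s['orientation']).as_matrix();bar=np.array([.519,.1483,.0725])
print((M.T@(bar-s['tcp_pos'])).round(4), proj('w3',bar))
E
```

```text
4.7 [0.5186243  0.14818832 0.07169947] [ 0.84440391 -0.28127467  0.1114834 ]
[ 0.0003 -0.0007 -0.0004] [321.51546632 238.04344469]
```

View pics/w3.png

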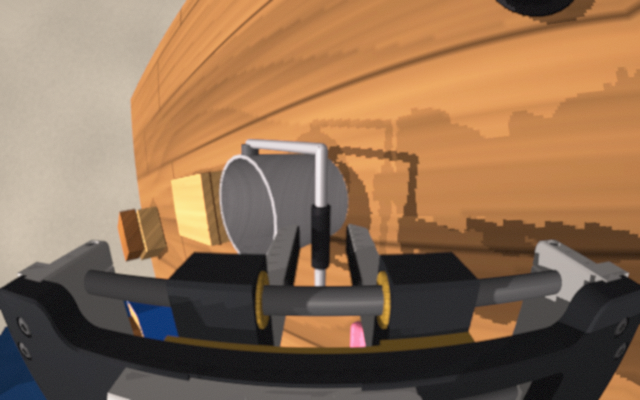

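```bash
python3 - <<'E'
from h import *
yaw=1.3787;H=np.array([.5346,.2288,.072]);px=np.array([np.cos(yaw),np.sin(yaw),0])
s=telemetry.sense();r0=R.from_quat(s['orientation']);p0=np.array(s['tcp_pos'])
Q0=ori(yaw-np.pi/2,.8);z=Q0.as_matrix()[:,2]
st=(H-.082*px+np.array([0,0,.0005])+.017*z)
print('in:',r0.inv().apply(st-p0)*100,(r0.inv()*Q0).as_rotvec())
way=[]
N=25
for i in range(1,N+1):
    th=1.57*i/N; Q=ori(yaw-np.pi/2,.8*(1-i/N)); zz=Q.as_matrix()[:,2]
    way.append((H+.082*(-np.cos(th)*px+np.sin(th)*np.array([0,0,1]))+.017*zz,Q,1))
plan(way,(st,Q0))
E
```

```text
in: [-0.00863283 -0.08559083  1.7123929 ] [ 0.00032153 -0.00120389 -0.00035863]
[[-0.0, -0.29, -0.31, -0.032, -0.0, 0.0], [-0.0, -0.34, -0.34, -0.032, -0.0, 0.0], [-0.0, -0.34, -0.32, -0.032, -0.0, -0.0], [-0.0, -0.36, -0.31, -0.032, -0.0, -0.0], [-0.0, -0.37, -0.3, -0.032, -0.0, 0.0]]
[[-0.0, -0.37, -0.29, -0.032, -0.0, 0.0], [-0.0, -0.38, -0.27, -0.032, -0.0, 0.0], [-0.0, -0.39, -0.26, -0.032, -0.0, -0.0], [-0.0, -0.4, -0.24, -0.032, -0.0, -0.0], [-0.0, -0.41, -0.23, -0.032, -0.0, 0.0]]
[[-0.0, -0.41, -0.22, -0.032, -0.0, -0.0], [-0.0, -0.42, -0.2, -0.032, -0.0, 0.0], [-0.0, -0.43, -0.19, -0.032, -0.0, 0.0], [-0.0, -0.43, -0.17, -0.032, -0.0, 0.0], [-0.0, -0.44, -0.16, -0.032, -0.0, 0.0]]
[[-0.0, -0.44, -0.14, -0.032, -0.0, 0.0], [-0.0, -0.44, -0.13, -0.032, -0.0, 0.0], [-0.0, -0.45, -0.11, -0.032, -0.0, 0.0], [-0.0, -0.45, -0.09, -0.032, -0.0, 0.0], [-0.0, -0.46, -0.08, -0.032, -0.0, 0.0]]
[[0.0, -0.45, -0.07, -0.032, -0.0, -0.0], [-0.0, -0.46, -0.05, -0.032, -0.0, -0.0], [-0.0, -0.46, -0.03, -0.032, -0.0, 0.0], [0.0, -0.46, -0.01, -0.032, -0.0, 0.0], [-0.0, -0.46, -0.01, -0.032, -0.0, -0.0]]
```

>>> servo_tool:
  commands:
    - [0,-0.03,0.6,0,0,0]
    - [0,-0.03,0.6,0,0,0]
    - [0,-0.03,0.5,0,0,0]
    - [0,0,0,0,0,0]
    - [0,0,0,0,0,0]

```text
t: 5.17
tcp_pos: [0.521, 0.1608, 0.0603]
orientation: [0.917, -0.089, 0.037, -0.388]
wrist_force: [-0.1, 0.5, 0.3]
gripper_width: 0.0284
gripper_force: 0.0
```

>>> servo_tool:
  commands:
    - [0,0,0,0,0,0]
    - [0,0,0,0,0,0]
    - [0,0,0,0,0,0]
    - [0,0,0,0,0,0]
    - [0,0,0,0,0,0]
  claw: 0.165

```text
t: 5.58
tcp_pos: [0.5212, 0.1605, 0.0604]
orientation: [0.917, -0.089, 0.038, -0.387]
wrist_force: [0.3, -0.3, 0.8]
gripper_width: 0.0155
gripper_force: 0.0
```

>>> servo_tool:
  commands:
    - [0,-0.29,-0.31,-0.032,0,0]
    - [0,-0.34,-0.34,-0.032,0,0]
    - [0,-0.34,-0.32,-0.032,0,0]
    - [0,-0.36,-0.31,-0.032,0,0]
    - [0,-0.37,-0.3,-0.032,0,0]

```text
t: 6.0
tcp_pos: [0.5216, 0.1621, 0.0837]
orientation: [0.945, -0.092, 0.031, -0.312]
wrist_force: [-0.2, -2.0, -0.0]
gripper_width: 0.0156
gripper_force: 0.9
```

```bash
python3 - <<'E'
from h import *
s=telemetry.sense();print(s['t'],s['tcp_pos'],s['wrist_force'],s['gripper_width'])
snap('wrist','w4')
H=np.array([.5346,.2288,.072]);yaw=1.3787;px=np.array([np.cos(yaw),np.sin(yaw),0]);th=1.57/5
print('bar expected',proj('w4',H+.082*(-np.cos(th)*px+np.sin(th)*np.array([0,0,1]))))
print('ear',proj('w4',H+.053*np.array([px[1],-px[0],0])))
E
```

```text
6.0 [0.52163096 0.1620643  0.08368417] [-0.16358897 -2.03396377 -0.0177329 ] 0.01564572815955284
bar expected [322.82648863 248.78746767]
ear [258.76629383 146.87593663]
```

View pics/w4.png

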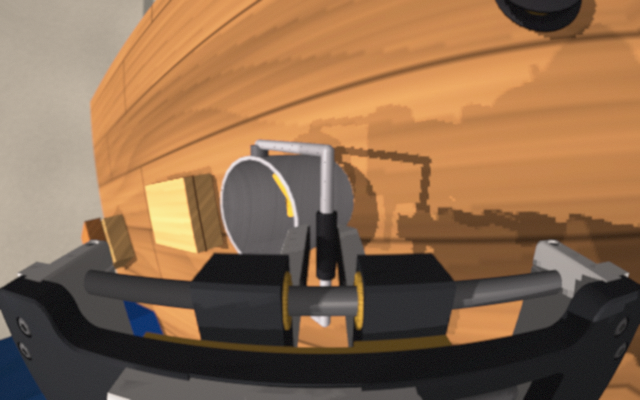

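>>> servo_tool:
  commands:
    - [0,-0.37,-0.29,-0.032,0,0]
    - [0,-0.38,-0.27,-0.032,0,0]
    - [0,-0.39,-0.26,-0.032,0,0]
    - [0,-0.4,-0.24,-0.032,0,0]
    - [0,-0.41,-0.23,-0.032,0,0]

```text
t: 6.47
tcp_pos: [0.5232, 0.1714, 0.1048]
orientation: [0.967, -0.094, 0.023, -0.236]
wrist_force: [-0.6, -1.5, -0.6]
gripper_width: 0.0155
gripper_force: 0.6
```

>>> servo_tool:
  commands:
    - [0,-0.41,-0.22,-0.032,0,0]
    - [0,-0.42,-0.2,-0.032,0,0]
    - [0,-0.43,-0.19,-0.032,0,0]
    - [0,-0.43,-0.17,-0.032,0,0]
    - [0,-0.44,-0.16,-0.032,0,0]

```text
t: 6.88
tcp_pos: [0.5262, 0.1869, 0.1218]
orientation: [0.983, -0.095, 0.015, -0.158]
wrist_force: [-1.0, -2.1, -0.2]
gripper_width: 0.0157
gripper_force: 0.4
```

>>> servo_tool:
  commands:
    - [0,-0.44,-0.14,-0.032,0,0]
    - [0,-0.44,-0.13,-0.032,0,0]
    - [0,-0.45,-0.11,-0.032,0,0]
    - [0,-0.45,-0.09,-0.032,0,0]
    - [0,-0.46,-0.08,-0.032,0,0]

```text
t: 7.3
tcp_pos: [0.53, 0.2068, 0.1327]
orientation: [0.992, -0.096, 0.007, -0.079]
wrist_force: [0.3, -1.4, -0.0]
gripper_width: 0.0152
gripper_force: 0.3
```

>>> servo_tool:
  commands:
    - [0,-0.45,-0.07,-0.032,0,0]
    - [0,-0.46,-0.05,-0.032,0,0]
    - [0,-0.46,-0.03,-0.032,0,0]
    - [0,-0.46,-0.01,-0.032,0,0]
    - [0,-0.46,-0.01,-0.032,0,0]

```text
t: 7.72
tcp_pos: [0.5342, 0.2291, 0.1363]
orientation: [0.995, -0.096, -0.001, 0.001]
wrist_force: [-0.5, -0.0, -0.0]
gripper_width: 0.0155
gripper_force: 0.2
```

```bash
python3 - <<'E'
from h import *
s=telemetry.sense();print(s['t'],s['tcp_pos'],s['wrist_force'],s['gripper_width'],s['joint_positions'])
snap('wrist','w5')
H=np.array([.5346,.2288,.072]);yaw=1.3787
print('bar expected',proj('w5',H+[0,0,.082]))
for sg in(1,-1): print('ear',proj('w5',H+sg*.053*np.array([np.sin(yaw),-np.cos(yaw),0])))
E
```

```text
7.7167 [0.53423797 0.22906181 0.13632888] [-0.49951712 -0.02837099 -0.02002944] 0.015508707478393273 [-0.38345765  0.41753687 -0.09502307  1.78650108  0.04856763  0.9416039
 -2.2624555 ]
bar expected [324.48802846 248.5291816 ]
ear [323.76380961 144.37005606]
ear [323.62056908 268.9326486 ]
```

View pics/w5.png

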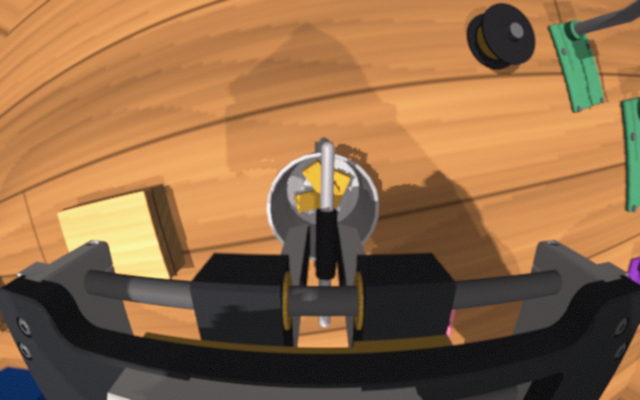

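>>> servo_tool:
  commands:
    - [0,0,0,0,0,0]
    - [0,0,0,0,0,0]
    - [0,0,0,0,0,0]
    - [0,0,0,0,0,0]
    - [0,0,0,0,0,0]
  claw: 0

```text
t: 8.18
tcp_pos: [0.5343, 0.2282, 0.1364]
orientation: [0.995, -0.097, -0.0, 0.0]
wrist_force: [0.2, 0.6, -5.9]
gripper_width: 0.011
gripper_force: 30.0
```

>>> servo_tool:
  commands:
    - [0,0,-0.1,0,0,0]
    - [0,0,-0.2,0,0,0]
    - [0,0,-0.4,0,0,0]
    - [0,0,-0.6,0,0,0]
    - [0,0,-0.8,0,0,0]

```text
t: 8.6
tcp_pos: [0.5343, 0.2289, 0.1581]
orientation: [0.995, -0.096, -0.0, 0.0]
wrist_force: [-0.1, 0.2, -7.5]
gripper_width: 0.0109
gripper_force: 30.0
```

```bash
python3 - <<'E'
from h import *
s=telemetry.sense();print(s['t'],s['tcp_pos'],s['wrist_force'],s['gripper_width'],s['gripper_force'],s['orientation'])
for z in (.1,.14,.18,.22): print(z,onz('w1',(333,247),z)[:2].round(3),onz('t2',(424,258),z,False)[:2].round(3))
print('purple base',[onz('w1',u,.01)[:2].round(3).tolist() for u in [(320,209),(349,222),(325,271),(294,256)]])
Q=ori(.0931-np.pi/2,0)
z=s['tcp_pos'][2]
plan([((.53,.20,.34),R.from_quat(s['orientation']),10),((.40,-.20,.345),ori(.0931-np.pi/2+.2,0),18),((.375,-.2975,.33),Q,7)])
E
```

```text
8.6 [0.53432287 0.22886467 0.15811983] [-0.13522441  0.18007141 -7.54320382] 0.0108554505476086 29.981878101825714 [ 9.95342629e-01 -9.63999600e-02 -1.56374779e-04  2.72697635e-04]
0.1 [ 0.283 -0.323] [ 0.287 -0.332]
0.14 [ 0.298 -0.318] [ 0.287 -0.323]
0.18 [ 0.313 -0.313] [ 0.288 -0.314]
0.22 [ 0.328 -0.307] [ 0.289 -0.306]
purple base [[0.318, -0.292], [0.306, -0.353], [0.193, -0.333], [0.21, -0.264]]
[[0.01, 0.29, -1.82, 0.0, 0.0, 0.0], [0.01, 0.3, -1.82, 0.0, 0.0, 0.0], [0.02, 0.29, -1.82, 0.0, 0.0, 0.0], [0.01, 0.29, -1.81, 0.0, 0.0, 0.0], [0.01, 0.29, -1.82, 0.0, 0.0, 0.0]]
[[0.01, 0.3, -1.82, 0.0, 0.0, 0.0], [0.02, 0.29, -1.82, 0.0, 0.0, 0.0], [0.01, 0.29, -1.82, 0.0, 0.0, 0.0], [0.01, 0.29, -1.82, 0.0, 0.0, 0.0], [0.01, 0.3, -1.82, 0.0, 0.0, 0.0]]
[[-0.28, 2.32, -0.03, 0.0, -0.0, 0.06], [-0.14, 2.33, -0.02, 0.0, -0.0, 0.061], [-0.0, 2.34, -0.03, 0.0, -0.0, 0.06], [0.14, 2.33, -0.02, 0.0, -0.0, 0.06], [0.28, 2.32, -0.03, 0.0, -0.0, 0.06]]
[[0.41, 2.3, -0.03, 0.0, -0.0, 0.061], [0.56, 2.27, -0.02, 0.0, -0.0, 0.06], [0.69, 2.23, -0.03, 0.0, -0.0, 0.06], [0.83, 2.19, -0.03, 0.0, -0.0, 0.06], [0.95, 2.13, -0.02, 0.0, -0.0, 0.061]]
[[1.09, 2.07, -0.03, 0.0, -0.0, 0.06], [1.2, 2.0, -0.02, 0.0, -0.0, 0.06], [1.32, 1.93, -0.03, 0.0, -0.0, 0.06], [1.44, 1.84, -0.03, 0.0, -0.0, 0.061], [1.55, 1.75, -0.02, 0.0, -0.0, 0.06]]
[[1.64, 1.66, -0.03, 0.0, -0.0, 0.06], [1.75, 1.55, -0.02, 0.0, -0.0, 0.06], [1.83, 1.45, -0.03, 0.001, -0.0, 0.061], [1.23, 0.74, 0.21, -0.0, -0.0, 0.029], [1.25, 0.71, 0.22, -0.0, -0.0, 0.028]]
[[1.27, 0.67, 0.21, -0.0, -0.0, 0.029], [1.29, 0.64, 0.22, -0.0, -0.0, 0.028], [1.31, 0.6, 0.21, -0.0, -0.0, 0.029], [1.33, 0.56, 0.22, -0.0, -0.0, 0.028], [1.33, 0.52, 0.21, -0.001, -0.0, 0.029]]
```

>>> servo_tool:
  commands:
    - [0,0.15,-1.4,0,0,0]
    - [0,0.3,-1.9,0,0,0]
    - [0,0.3,-2,0,0,0]
    - [0,0.3,-2,0,0,0]
    - [0,0.3,-2,0,0,0]

```text
t: 9.02
tcp_pos: [0.5318, 0.2156, 0.2526]
orientation: [0.995, -0.096, 0.0, -0.0]
wrist_force: [0.1, 0.1, -7.5]
gripper_width: 0.0111
gripper_force: 30.0
```

>>> servo_tool:
  commands:
    - [0,0.3,-2,0,0,0]
    - [0,0.3,-2,0,0,0]
    - [0,0.3,-2,0,0,0]
    - [0,0.3,-1.8,0,0,0]
    - [0,0.5,-1,0,0,0]

```text
t: 9.43
tcp_pos: [0.5288, 0.1994, 0.3417]
orientation: [0.995, -0.096, 0.001, -0.001]
wrist_force: [0.7, 0.3, -7.3]
gripper_width: 0.0109
gripper_force: 30.0
```

```bash
python3 - <<'E'
from h import *
Q=ori(.0931-np.pi/2,0)
plan([((.42,-.20,.345),ori(.0931-np.pi/2+.2,0),22),((.383,-.2970,.33),Q,8)])
E
```

```text
[[-0.14, 1.88, -0.02, -0.0, -0.0, 0.049], [-0.04, 1.88, -0.02, -0.0, -0.0, 0.05], [0.04, 1.88, -0.02, -0.0, -0.0, 0.049], [0.14, 1.87, -0.01, -0.001, -0.0, 0.049], [0.24, 1.87, -0.02, 0.0, -0.0, 0.05]]
[[0.32, 1.86, -0.02, 0.0, -0.0, 0.049], [0.42, 1.83, -0.01, 0.0, -0.0, 0.049], [0.5, 1.81, -0.02, -0.0, -0.001, 0.05], [0.6, 1.79, -0.02, -0.0, 0.0, 0.049], [0.68, 1.75, -0.01, -0.0, 0.0, 0.049]]
[[0.76, 1.72, -0.02, -0.0, 0.0, 0.05], [0.86, 1.68, -0.02, -0.001, 0.0, 0.049], [0.93, 1.63, -0.01, 0.0, 0.0, 0.049], [1.01, 1.59, -0.02, 0.0, 0.0, 0.05], [1.09, 1.53, -0.01, 0.0, -0.0, 0.049]]
[[1.16, 1.48, -0.02, -0.0, -0.0, 0.049], [1.24, 1.42, -0.01, -0.0, -0.0, 0.049], [1.3, 1.36, -0.02, -0.0, -0.0, 0.05], [1.37, 1.29, -0.02, -0.0, -0.0, 0.049], [1.43, 1.23, -0.01, -0.001, -0.0, 0.049]]
[[1.49, 1.15, -0.02, 0.0, -0.0, 0.05], [1.54, 1.07, -0.01, 0.0, -0.001, 0.049], [1.03, 0.79, 0.19, 0.0, 0.0, 0.025], [1.04, 0.77, 0.18, 0.0, 0.0, 0.025], [1.07, 0.74, 0.19, 0.0, 0.0, 0.025]]
[[1.08, 0.72, 0.19, 0.0, 0.0, 0.025], [1.11, 0.68, 0.19, 0.0, 0.0, 0.025], [1.11, 0.66, 0.18, 0.0, 0.0, 0.025], [1.14, 0.63, 0.19, 0.0, 0.0, 0.025], [1.15, 0.61, 0.19, 0.0, 0.0, 0.025]]
```

>>> servo_tool:
  commands:
    - [-0.14,1.2,-0.02,0,0,0.049]
    - [-0.04,1.88,-0.02,0,0,0.05]
    - [0.04,1.88,-0.02,0,0,0.049]
    - [0.14,1.87,-0.01,0,0,0.049]
    - [0.24,1.87,-0.02,0,0,0.05]

```text
t: 9.85
tcp_pos: [0.5044, 0.1126, 0.3394]
orientation: [0.975, -0.221, -0.0, 0.0]
wrist_force: [0.9, 0.5, -8.0]
gripper_width: 0.0111
gripper_force: 30.0
```

>>> servo_tool:
  commands:
    - [0.32,1.86,-0.02,0,0,0.049]
    - [0.42,1.83,-0.01,0,0,0.049]
    - [0.5,1.81,-0.02,0,0,0.05]
    - [0.6,1.79,-0.02,0,0,0.049]
    - [0.68,1.75,-0.01,0,0,0.049]

```text
t: 10.27
tcp_pos: [0.4798, 0.0224, 0.3406]
orientation: [0.941, -0.339, 0.0, 0.0]
wrist_force: [-0.6, -0.3, -6.3]
gripper_width: 0.0112
gripper_force: 30.0
```

>>> servo_tool:
  commands:
    - [0.76,1.72,-0.02,0,0,0.05]
    - [0.86,1.68,-0.02,0,0,0.049]
    - [0.93,1.63,-0.01,0,0,0.049]
    - [1.01,1.59,-0.02,0,0,0.05]
    - [1.09,1.53,-0.01,0,0,0.049]

```text
t: 10.68
tcp_pos: [0.4551, -0.0683, 0.3414]
orientation: [0.892, -0.452, 0.0, 0.0]
wrist_force: [0.1, -0.2, -6.8]
gripper_width: 0.0114
gripper_force: 30.0
```

>>> servo_tool:
  commands:
    - [1.16,1.48,-0.02,0,0,0.049]
    - [1.24,1.42,-0.01,0,0,0.049]
    - [1.3,1.36,-0.02,0,0,0.05]
    - [1.37,1.29,-0.02,0,0,0.049]
    - [1.43,1.23,-0.01,0,0,0.049]

```text
t: 11.1
tcp_pos: [0.4302, -0.1591, 0.3422]
orientation: [0.83, -0.558, 0.0, 0.0]
wrist_force: [0.7, 0.1, -7.2]
gripper_width: 0.0112
gripper_force: 30.0
```

>>> servo_tool:
  commands:
    - [1.49,1.15,-0.02,0,0,0.05]
    - [1.54,1.07,-0.01,0,0,0.049]
    - [1.03,0.79,0.19,0,0,0.025]
    - [1.04,0.77,0.18,0,0,0.025]
    - [1.07,0.74,0.19,0,0,0.025]

```text
t: 11.52
tcp_pos: [0.4066, -0.2308, 0.3365]
orientation: [0.779, -0.627, -0.0, 0.0]
wrist_force: [0.8, 1.0, -7.4]
gripper_width: 0.0112
gripper_force: 30.0
```

```bash
python3 - <<'E'
from h import *
s=telemetry.sense();print(s['t'],s['tcp_pos'],s['wrist_force'],s['joint_positions'])
Q=ori(.0931-np.pi/2,0)
# seat .4793,-.288 ; TCP = bar - .017 z ; start 95 mm in front
u=np.array([np.cos(.0931),np.sin(.0931),0])
A=np.array([.4793,-.288,0])-.095*u
plan([(A+[0,0,.32],Q,6),(A+[0,0,.222],Q,9)])
E
```

```text
11.5167 [ 0.40660857 -0.2308216   0.336524  ] [ 0.7540144   0.99947802 -7.38089452] [ 0.10353072  0.01638865  0.35354865  1.81528514 -0.00584717  1.31094567
 -2.4672362 ]
[[1.0, 0.59, 0.28, 0.0, -0.0, 0.02], [1.0, 0.57, 0.27, 0.0, -0.0, 0.021], [1.02, 0.55, 0.28, 0.0, -0.0, 0.02], [1.04, 0.53, 0.27, 0.0, -0.0, 0.021], [1.04, 0.51, 0.28, 0.0, -0.0, 0.02]]
[[1.05, 0.49, 0.27, 0.0, -0.0, 0.021], [-0.0, 0.0, 1.09, 0.0, -0.0, -0.0], [-0.0, 0.0, 1.09, 0.0, -0.0, -0.0], [-0.0, 0.0, 1.09, 0.0, -0.0, -0.0], [-0.0, 0.0, 1.09, 0.0, -0.0, -0.0]]
[[-0.0, 0.0, 1.09, 0.0, -0.0, -0.0], [-0.0, 0.0, 1.09, 0.0, -0.0, -0.0], [-0.0, 0.0, 1.08, 0.0, -0.0, -0.0], [-0.0, 0.0, 1.09, 0.0, -0.0, -0.0], [-0.0, 0.0, 1.09, 0.0, -0.0, -0.0]]
```

>>> servo_tool:
  commands:
    - [1.0,0.59,0.28,0,0,0.02]
    - [1.0,0.57,0.27,0,0,0.02]
    - [1.0,0.55,0.28,0,0,0.02]
    - [0.9,0.5,0.27,0,0,0.02]
    - [0.7,0.4,0.28,0,0,0.02]

```text
t: 11.93
tcp_pos: [0.3892, -0.281, 0.3227]
orientation: [0.747, -0.665, 0.0, 0.0]
wrist_force: [0.3, -0.7, -6.5]
gripper_width: 0.011
gripper_force: 30.0
```

>>> servo_tool:
  commands:
    - [0.5,0.3,0.3,0,0,0.015]
    - [0,0,0.9,0,0,0]
    - [0,0,1.1,0,0,0]
    - [0,0,1.1,0,0,0]
    - [0,0,1.1,0,0,0]

```text
t: 12.35
tcp_pos: [0.3873, -0.2845, 0.2766]
orientation: [0.743, -0.669, -0.0, 0.0]
wrist_force: [-0.2, 0.4, -7.3]
gripper_width: 0.0107
gripper_force: 30.0
```

>>> servo_tool:
  commands:
    - [0,0,1.1,0,0,0]
    - [0,0,1.1,0,0,0]
    - [0,0,1.1,0,0,0]
    - [0,0,0.8,0,0,0]
    - [0,0,0.4,0,0,0]

```text
t: 12.77
tcp_pos: [0.3869, -0.2849, 0.2317]
orientation: [0.743, -0.67, -0.0, 0.0]
wrist_force: [-0.1, -0.4, -8.6]
gripper_width: 0.011
gripper_force: 30.0
```

>>> servo_tool:
  commands:
    - [0,0,0.2,0,0,0]
    - [0,0,0,0,0,0]
    - [0,0,0,0,0,0]
    - [0,0,0,0,0,0]
    - [0,0,0,0,0,0]

```text
t: 13.18
tcp_pos: [0.3874, -0.2853, 0.2315]
orientation: [0.742, -0.67, 0.0, -0.0]
wrist_force: [-0.3, -0.6, -6.7]
gripper_width: 0.011
gripper_force: 30.0
```

```bash
python3 - <<'E'
from h import *
s=telemetry.sense();print(s['t'],s['tcp_pos'],s['wrist_force'],s['joint_positions'])
M=R.from_quat(s['orientation']).as_matrix();print(M.round(3).tolist())
snap('wrist','w6')
q=[.4793,-.288,.0931]
pt=lambda P:np.array([q[0],q[1],0])+R.from_euler('z',q[2]).apply(P)
for P in [(-.022,.035,.218),(-.022,-.035,.218),(.078,.046,.228),(.078,-.046,.228),(.112,-.046,.228),(.112,.046,.228)]: print(P,proj('w6',pt(P)).round(1))
bar=s['tcp_pos']-.017*M[:,2]
for k in(-.05,-.02,.02,.05): print('bar',k,proj('w6',bar+k*M[:,0]).round(1))
u=np.array([np.cos(.0931),np.sin(.0931),0]);print('to seat tool frame cm',M.T@(np.array([.4793,-.288,.205])-bar)*100)
E
```

```text
13.1833 [ 0.38744681 -0.28528722  0.23145781] [-0.29754136 -0.64428906 -6.746091  ] [ 0.18702545  0.13333183  0.4208556   1.94235732 -0.06177362  1.07722611
 -2.40502937]
[[0.103, -0.995, 0.001], [-0.995, -0.103, -0.001], [0.001, -0.001, -1.0]]
(-0.022, 0.035, 0.218) [223.5 259.9]
(-0.022, -0.035, 0.218) [216.  159.7]
(0.078, 0.046, 0.228) [107.7 268.5]
(0.078, -0.046, 0.228) [ 89.8 151.2]
(0.112, -0.046, 0.228) [ 61.3 153.9]
(0.112, 0.046, 0.228) [ 79.4 264.2]
bar -0.05 [322.3 320.5]
bar -0.02 [322.3 279. ]
bar 0.02 [322.4 213.3]
bar 0.05 [322.4 157.9]
to seat tool frame cm [ 1.21043644 -9.10695874  4.35367259]
```

View pics/w6.png

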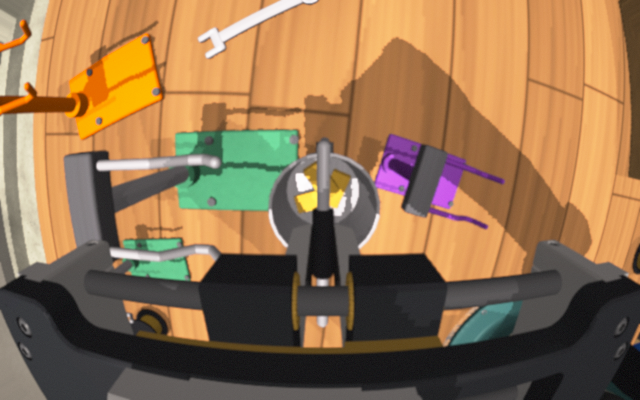

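>>> servo_tool:
  commands:
    - [0.3,-0.2,0.1,0,0,0.005]
    - [0.3,-0.4,0.2,0,0,0.005]
    - [0.3,-0.8,0.2,0,0,0]
    - [0.1,-0.9,0,0,0,0]
    - [0,-0.9,0,0,0,0]

```text
t: 13.65
tcp_pos: [0.4212, -0.2923, 0.2258]
orientation: [0.739, -0.674, 0.0, 0.0]
wrist_force: [0.1, 0.4, -8.0]
gripper_width: 0.0112
gripper_force: 30.0
```

>>> servo_tool:
  commands:
    - [0,-0.9,0,0,0,0]
    - [0,-0.9,0,0,0,0]
    - [0,-0.9,0,0,0,0]
    - [0,-0.9,0,0,0,0]
    - [0,-0.9,0,0,0,0]

```text
t: 14.07
tcp_pos: [0.4659, -0.2877, 0.226]
orientation: [0.739, -0.673, 0.0, 0.0]
wrist_force: [-0.0, 0.5, -7.8]
gripper_width: 0.0107
gripper_force: 30.0
```

>>> servo_tool:
  commands:
    - [0,-0.7,0,0,0,0]
    - [0,-0.5,0,0,0,0]
    - [0,-0.2,0,0,0,0]
    - [0,0,0,0,0,0]
    - [0,0,0,0,0,0]

```text
t: 14.48
tcp_pos: [0.4785, -0.2868, 0.226]
orientation: [0.739, -0.674, 0.0, 0.0]
wrist_force: [0.3, 0.4, -7.1]
gripper_width: 0.0114
gripper_force: 30.0
```

```bash
python3 - <<'E'
from h import *
s=telemetry.sense();print(s['t'],s['tcp_pos'],s['wrist_force'],s['joint_positions'][6])
M=R.from_quat(s['orientation']).as_matrix();snap('wrist','w7');
t=snap('scene','s7')
bar=s['tcp_pos']-.017*M[:,2];print('to seat cm',M.T@(np.array([.4793,-.288,.205])-bar)*100)
w=cv2.imread('pics/w7.png')[90:330,150:460]
q=proj('s7',(.48,-.288,.2),False).astype(int);print(q)
c=t[max(q[1]-45,0):q[1]+45,q[0]-60:q[0]+60,::-1]
a=cv2.resize(w,(517,400)); b=cv2.resize(c,None,fx=2.3,fy=2.3,interpolation=cv2.INTER_CUBIC)
o=np.zeros((400,800,3),np.uint8);o[:,:517]=a;o[:b.shape[0],520:520+b.shape[1]]=b;cv2.imwrite('pics/c7.png',o)
E
```

```text
14.4833 [ 0.47854615 -0.28678829  0.22604954] [ 0.31475663  0.43825325 -7.12472674] -2.45347259210008
to seat cm [ 0.12712538 -0.06406946  3.80497807]
[247 225]
```

View pics/c7.png

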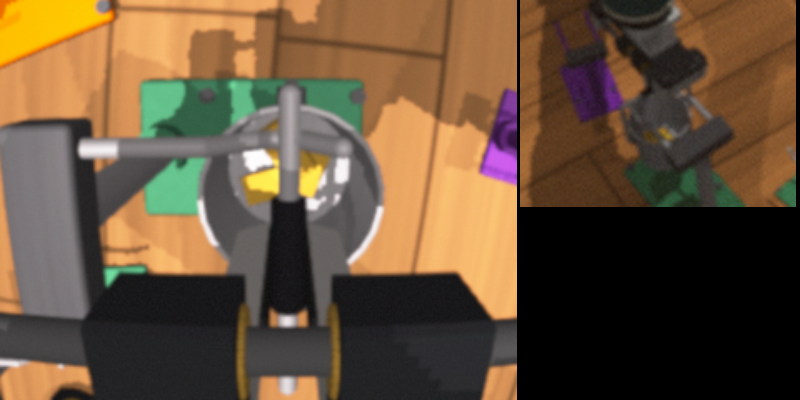

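>>> servo_tool:
  commands:
    - [0,0,0.3,0,0,0]
    - [0,0,0.5,0,0,0]
    - [0,0,0.6,0,0,0]
    - [0,0,0.5,0,0,0]
    - [0,0,0.4,0,0,0]

```text
t: 15.0
tcp_pos: [0.4786, -0.2866, 0.2021]
orientation: [0.739, -0.674, -0.0, 0.0]
wrist_force: [0.6, -0.6, -7.4]
gripper_width: 0.0112
gripper_force: 30.0
```

>>> servo_tool:
  commands:
    - [0,0,0.3,0,0,0]
    - [0,0,0.3,0,0,0]
    - [0,0,0.2,0,0,0]
    - [0,0,0.1,0,0,0]
    - [0,0,0,0,0,0]

```text
t: 15.42
tcp_pos: [0.4788, -0.2867, 0.1939]
orientation: [0.739, -0.674, 0.0, 0.0]
wrist_force: [-0.6, 0.3, -7.1]
gripper_width: 0.0108
gripper_force: 30.0
```

Bar expected at 211 mm; continue slowly until the load comes off.

>>> servo_tool:
  commands:
    - [0,0,0.1,0,0,0]
    - [0,0,0.1,0,0,0]
    - [0,0,0.1,0,0,0]
    - [0,0,0.1,0,0,0]
    - [0,0,0.05,0,0,0]

```text
t: 15.83
tcp_pos: [0.4788, -0.2867, 0.1894]
orientation: [0.739, -0.674, 0.0, 0.0]
wrist_force: [0.3, -0.0, -7.5]
gripper_width: 0.0111
gripper_force: 30.0
```

>>> servo_tool:
  commands:
    - [0,0,0.05,0,0,0]
    - [0,0,0.05,0,0,0]
    - [0,0,0.05,0,0,0]
    - [0,0,0,0,0,0]
    - [0,0,0,0,0,0]

```text
t: 16.25
tcp_pos: [0.4789, -0.2867, 0.1881]
orientation: [0.739, -0.674, 0.0, 0.0]
wrist_force: [-0.8, 0.3, -8.0]
gripper_width: 0.011
gripper_force: 30.0
```

>>> servo_tool:
  commands:
    - [0,0,0.05,0,0,0]
    - [0,0,0.05,0,0,0]
    - [0,0,0.05,0,0,0]
    - [0,0,0,0,0,0]
    - [0,0,0,0,0,0]

```text
t: 16.67
tcp_pos: [0.4788, -0.2867, 0.1866]
orientation: [0.739, -0.674, 0.0, 0.0]
wrist_force: [0.2, -0.6, -6.9]
gripper_width: 0.0111
gripper_force: 30.0
```

>>> servo_tool:
  commands:
    - [0,0,0.05,0,0,0]
    - [0,0,0.05,0,0,0]
    - [0,0,0.05,0,0,0]
    - [0,0,0,0,0,0]
    - [0,0,0,0,0,0]

```text
t: 17.08
tcp_pos: [0.479, -0.2868, 0.1859]
orientation: [0.739, -0.674, 0.0, -0.0]
wrist_force: [-3.7, 3.6, 8.8]
gripper_width: 0.0112
gripper_force: 30.0
```

>>> servo_tool:
  commands:
    - [0,0,-0.03,0,0,0]
    - [0,0,0,0,0,0]
    - [0,0,0,0,0,0]
    - [0,0,0,0,0,0]
    - [0,0,0,0,0,0]

```text
t: 17.5
tcp_pos: [0.479, -0.2868, 0.186]
orientation: [0.739, -0.674, 0.0, -0.0]
wrist_force: [-4.6, 2.1, 6.5]
gripper_width: 0.0111
gripper_force: 30.0
```

>>> servo_tool:
  commands:
    - [0,0,0,0,0,0]
    - [0,0,0,0,0,0]
    - [0,0,0,0,0,0]
    - [0,0,0,0,0,0]
    - [0,0,0,0,0,0]
  claw: 0.2

```text
t: 17.92
tcp_pos: [0.4789, -0.2867, 0.1854]
orientation: [0.739, -0.674, 0.0, 0.0]
wrist_force: [0.0, 0.7, -0.2]
gripper_width: 0.0187
gripper_force: 0.0
```

```bash
python3 - <<'E'
from h import *
s=telemetry.sense();print(s['t'],s['tcp_pos'],s['wrist_force'],s['gripper_width'])
snap('wrist','w8')
M=R.from_quat(s['orientation']).as_matrix()
q=[.4793,-.288,.0931]
pt=lambda P:np.array([q[0],q[1],0])+R.from_euler('z',q[2]).apply(P)
a=cv2.imread('pics/w7.png');b=cv2.imread('pics/w8.png')
o=np.hstack([cv2.resize(b[90:330,150:460],(517,400))]);cv2.imwrite('pics/c8.png',o)
E
```

```text
17.9167 [ 0.47889532 -0.28674432  0.18536102] [ 0.04929605  0.70187397 -0.17944757] 0.01872600831267317
```

View pics/c8.png

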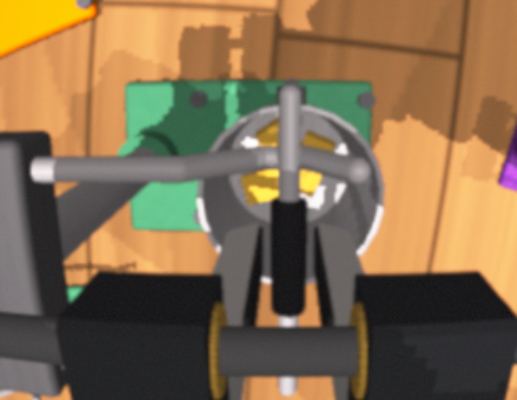

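>>> servo_tool:
  commands:
    - [0,0,0,0,0,0]
    - [0,0,0,0,0,0]
    - [0,0,-0.3,0,0,0]
    - [0,0,-0.6,0,0,0]
    - [0,0,-1,0,0,0]
  claw: 0.4

```text
t: 18.38
tcp_pos: [0.4786, -0.2865, 0.2045]
orientation: [0.739, -0.674, -0.0, 0.0]
wrist_force: [-0.2, 0.2, -0.5]
gripper_width: 0.0371
gripper_force: 0.0
```

>>> servo_tool:
  commands:
    - [0,0,-2,0,0,0]
    - [0,0,-2,0,0,0]
    - [0,0,-2,0,0,0]
    - [0,0,-2,0,0,0]
    - [0,0,-2,0,0,0]

```text
t: 18.8
tcp_pos: [0.4787, -0.2867, 0.3065]
orientation: [0.739, -0.674, 0.001, -0.0]
wrist_force: [0.3, -0.1, -0.5]
gripper_width: 0.0376
gripper_force: 0.0
```

>>> servo_tool:
  commands:
    - [0,0,-1,0,0,0]
    - [0,0,0,0,0,0]
    - [0,0,0,0,0,0]
    - [0,0,0,0,0,0]
    - [0,0,0,0,0,0]

```text
t: 19.22
tcp_pos: [0.4785, -0.2864, 0.3133]
orientation: [0.739, -0.674, -0.001, 0.0]
wrist_force: [-0.1, -0.7, -0.2]
gripper_width: 0.0378
gripper_force: 0.0
```

```bash
python3 - <<'E'
from h import *
s=telemetry.sense();print(s['t'],s['tcp_pos'],s['wrist_force'],s['gripper_width'])
a=snap('wrist','w9').astype(int)
b=snap('wrist','w10').astype(int)
print('motion',np.abs(a-b).mean())
q=[.4793,-.288,.0931]
pt=lambda P:np.array([q[0],q[1],0])+R.from_euler('z',q[2]).apply(P)
for P in [(0,-.053,.205),(0,.053,.205),(-.022,-.035,.218)]:print(proj('w9',pt(P)).round(1))
for l in['pail','bail_mid']:print([(np.round(d['position'],3).tolist(),round(d['score'],2)) for d in spotter.recognise('wrist',l)])
E
```

```text
19.2167 [ 0.47845063 -0.28641222  0.31325473] [-0.12456596 -0.70103173 -0.24958561] 0.03778244351961565
motion 1.3754166666666667
[321.4 139.7]
[321.5 247.9]
[346.2 160.6]
[([0.481, -0.286, 0.106], 0.79)]
[([0.484, -0.299, 0.211], 0.56)]
```

View pics/w9.png

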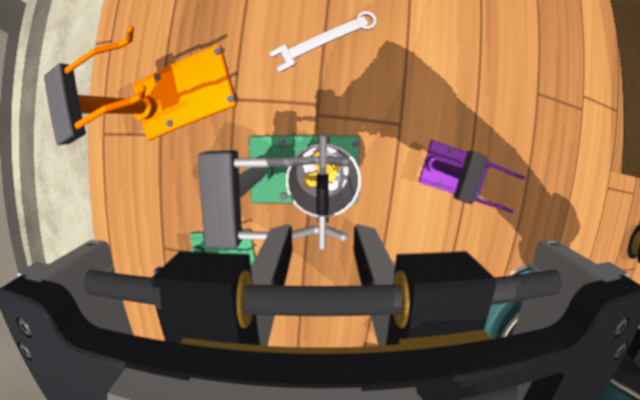

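The pail hangs level at (322,185). Its bar lies across both prongs at (322,162) and (322,233), with the sleeve between them, and the gripper is clear. I'll let it settle for a moment, then hand in.

>>> servo_tool:
  commands:
    - [0,0,-1,0,0,0]
    - [0,0,-1,0,0,0]
    - [0,0,0,0,0,0]
    - [0,0,0,0,0,0]
    - [0,0,0,0,0,0]

```text
t: 19.83
tcp_pos: [0.4788, -0.2866, 0.3345]
orientation: [0.739, -0.674, 0.0, -0.0]
wrist_force: [-0.6, 0.5, 0.2]
gripper_width: 0.0376
gripper_force: 0.0
```

>>> servo_tool:
  commands:
    - [0,0,0,0,0,0]
    - [0,0,0,0,0,0]
    - [0,0,0,0,0,0]
    - [0,0,0,0,0,0]
    - [0,0,0,0,0,0]

```text
t: 20.25
tcp_pos: [0.4788, -0.2867, 0.3343]
orientation: [0.739, -0.674, 0.0, 0.0]
wrist_force: [0.2, -0.7, 0.2]
gripper_width: 0.0375
gripper_force: 0.0
```

```bash
python3 -c "
from rig import order
print(order.close_job())"
```

```text
the job is handed in; nothing more can be done
None
```

I swung the bail upright on the bench, carried the pail to the larger green hanger and lowered it with the bail in both prong dips; the last picture showed it hanging level with the gripper clear, and I handed the job in at about 20 s (no verdict was returned).

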